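# Dial open the sample lock box and throw its locking arm

### The arm

A 7-joint arm with a two-finger parallel gripper is mounted at the origin on the work surface. World frame = base frame: x ahead of the robot, y to its left, z up, the work surface at z = 0. Lengths are in m, angles in rad, forces in N, time in s.
With the tool pointing down it reaches from about 0.4 to 0.925 m from the base axis. Payload 5.6 kg.
Tool frame: the origin (TCP) lies midway between the tips of the shut fingers; the grasp point (between the pads) lies 19 mm behind it; z points along the fingers, y is the direction in which the jaws open and shut (so a half turn about z gives the same grasp; the last joint's range is limited). The gripper opens to 85 mm and grips with 20 to 120 N. Pads are 22 mm wide; open, the fingers measure 114 mm over their backs; the gripper's body (76 mm by 85 mm) begins 54 mm behind the grasp point. The pads swing forward as they close: fully open they stand 13 mm farther back than shut.
Start: joints at [1.296, 0.468, -0.012, 1.603, 0.006, 1.071, -0.056], TCP at [0.149, -0.633, 0.231] pointing down, gripper open.
Joint ranges: [-2.53, 2.53], [-0.31, 2.02], [-1.57, 1.55], [0.28, 2.44], [-1.29, 4.43], [0.15, 1.84], [-2.92, 2.92]. Speed limits (rad/s): [2.57, 2.57, 3.14, 3.14, 3.14, 3.14, 3.14].

### API

Orientations are given as [roll, pitch, yaw] about the fixed x, y, z axes, in that order (R = Rz(yaw) Ry(pitch) Rx(roll)).
In Python, from cell import * gives the robot as it stands. Calls block until the motion is done:
- move_ptp(position, orientation): joint-space move of the TCP to a pose.
- servo_line(position, attitude=None, max_speed=0.15, f_stop=None): straight line of the TCP; attitude=None keeps the orientation; max_speed is the mean speed in m/s. With f_stop (N) it stops when the force on the tool has changed by that much, and returns True; else False.
- move_j(angles): joint-space move.
- let_go() and gripper_close(): open the fingers fully, or close them until they stop; the grip force is fixed at half the most.
- sleep(seconds).
- inverse_kinematics(position, orientation): joint angles nearest the present ones, or None.
- read_camera(name): name is "side" or "top" or "wrist"; returns a dict with "pixels" (420x560x3 uint8, red, green, blue), "fx", "fy", "cx", "cy" (pixels), "D" ([k1, k2, p1, p2, k3] as OpenCV has them; the pictures are not rectified), "R" (3x3) and "t" (3): a world point X has camera coordinates R X + t. Camera axes: x right, y down, z forward; pixel columns grow to the right and rows downward; lengths in m; the calibration is good to about 2 mm. A picture is of the moment at which its call begins. There is no depth.
A pose or a line that the arm cannot do raises MotionError and nothing moves.
- close_job(): hands the job in, once; it reports no verdict.
Trained networks look in a picture, given as the dict that the camera call returned (one of the last four; its "shot" number tells which), for a name from the list of things; names that differ only in an ending like _2 or _b are one class to them, and where a whole thing is asked for, a point or a joint stands for the part that bears it (a point fixed in the world has none). Each returns a list of dicts, best first, with "confidence" (0 to 1); they miss things now and then, are a little off and sometimes report something else, mostly with a low value. They report only what shows in the picture. A call takes as long as a camera call.
- find_in(picture, name): "location" ([column, row] in pixels, amid what is visible of it).
- pinpoint(picture, name): "location" ([column, row] in pixels: a listed point, or the origin of a listed thing).
Readings, each from a call of its own:
- get_clock(): time.
- get_joints(): joint angles.
- get_qvel(): joint speeds.
- get_joint_torque(): joint torques, N m.
- get_tcp_pos(): TCP position.
- get_orientation(): TCP orientation.
- get_force(): force on the tool from outside, world axes, zero at the start.
- get_ft_torque(): the same for the moment, N m.
- get_grip_width(): finger opening in m.
Only numpy, scipy, OpenCV 4.12 (cv2) and the standard library are available. Lean on these libraries where they do the work, as an engineer would, in place of code of your own. Each camera call takes 0.05 s, during which the arm holds its last target.

### The job

Unlock the sample box: turn its dial anticlockwise until the pointer rests on the red dot, back clockwise to the blue dot, then anticlockwise again to the green dot, stopping with the pointer on each dot for half a second. Only then swing the red locking arm all the way round until it snaps home at its open stop, leaving the dial pointing at green. Do not move or tip anything else on the box or the bench.

Things in the scene. Friction and masses are not known exactly. Their poses are not given: they have to be found in the camera images.
- dial (a joint): angle of the black dial on the lock box's lid, rad: 0 with the pointer half-way between its two stops, growing anticlockwise seen from above. A stop at -2.6 and one at +2.6 keep it from going all the way round (a dark bar on the plate marks the blocked direction). Red and green dots always lie at positive angles (0.65 to 2.15), blue and yellow at negative ones (-0.65 to -2.15). Turns against a friction of 0.08 N m (2 to 3 N at the peg) and stays where it is left
- dial_axis (a point): centre of the dial's top face, turning with the dial; its x axis is the direction of the white pointer line, z is up. The disc is 96 mm across, 12 mm thick, its top 90 mm above the bench; it turns on a white round plate 172 mm across whose top is 12 mm lower than this point. Nothing tall stands on the dial except the peg (a flat 3 mm cap at the middle)
- dial_peg (a point): upright aluminium finger peg on the dial, 12 mm across, standing 32 mm above the dial's top face, 36 mm from the axis on the pointer line; this point is on its axis, half-way up (16 mm above the dial's face). It can be pushed round from either side or pinched
- mark_red (a point): centre of the red dot (13 mm across, flat) stuck on the white dial plate, 55 to 78 mm from the dial's axis, top 1.5 mm above the plate; first number of the combination; the dots lie at different places every time
- mark_blue (a point): centre of the blue dot (13 mm across, flat) stuck on the white dial plate, 55 to 78 mm from the dial's axis, top 1.5 mm above the plate; second number; the dots lie at different places every time
- mark_green (a point): centre of the green dot (13 mm across, flat) stuck on the white dial plate, 55 to 78 mm from the dial's axis, top 1.5 mm above the plate; third and last number; the dots lie at different places every time
- mark_yellow (a point): centre of the yellow dot (13 mm across, flat) stuck on the white dial plate, 55 to 78 mm from the dial's axis, top 1.5 mm above the plate; not used; the dots lie at different places every time
- locking_arm (a joint): angle of the red locking arm, rad: 0 locked (resting against a low dark keeper on its clockwise side), 2.0 seated at its open stop (green pin), growing anticlockwise from above. An over-centre spring holds it at either end: it resists with about 4 N at the post at first, less towards half-way (1.0), and beyond about 1.2 snaps on home by itself if nothing is in its way
- latch_pivot (a point): top of the red arm over its pivot, 89 mm above the bench; turns with the arm, x axis along the arm towards the post, z up. The arm is 14 mm wide, 7 mm thick, its underside 6 mm above an aluminium plate of 150 x 100 mm; the pivot's round cap is 2 mm higher than this point, the keeper ends 1 mm below it
- latch_post (a point): upright black post, 13 mm across, 34 mm tall, at the free end of the red arm, 55 mm from the pivot axis; this point is on its axis, half-way up (17 mm above the arm's top). Push it from its clockwise side
- lockbox: blue and grey steel lock box fixed to the bench, 254 x 404 x 70 mm (x, y, z), origin under its centre; dial and locking arm sit side by side on its lid (105 mm either side of the middle), which is on which side changes
- jar_mid (a point): small jar with orange cap standing on the lid near the middle of its back edge, 32 mm across, 45 mm tall; a bystander; this point is half-way up its middle
- vialblock_mid (a point): yellow vial block standing on the lid near the middle of its front edge, 32 x 50 mm, 33 mm tall; a bystander; this point is half-way up its middle
- washbottle_mid (a point): white wash bottle standing behind the box, 66 mm across, 190 mm tall with its spout (which reaches 33 mm out); a bystander; this point is half-way up its middle
- beaker_mid (a point): glass beaker standing behind the box, 72 mm across, 90 mm tall; a bystander; this point is half-way up its middle
- tipbox_mid (a point): green tip box with blue lid behind the box, 87 x 122 mm, 59 mm tall; a bystander; this point is half-way up its middle
- tub_mid (a point): clear plastic tub with white lid beside the box (left), 146 x 106 mm, 70 mm tall; a bystander; this point is half-way up its middle
- counter_mid (a point): blue tally counter lying beside the box (right), 75 x 50 mm, 27 mm tall; a bystander; this point is half-way up its middle

How it is judged:
On the way, in this order (a step that is already met when the one before it is completed fails the run):
1. the dial rests with its pointer on the red dot, arm still locked (y of mark_red in the frame of dial_axis between -0.009 and 0.009 m and x of mark_red in the frame of dial_axis above 0.02 m and velocity of joint dial between -0.15 and 0.15 rad/s and value of joint locking_arm below 0.4 rad), for 0.3 s.
2. the dial rests with its pointer on the blue dot, arm still locked (y of mark_blue in the frame of dial_axis between -0.009 and 0.009 m and x of mark_blue in the frame of dial_axis above 0.02 m and velocity of joint dial between -0.15 and 0.15 rad/s and value of joint locking_arm below 0.4 rad), for 0.3 s.
3. the dial rests with its pointer on the green dot, arm still locked (y of mark_green in the frame of dial_axis between -0.009 and 0.009 m and x of mark_green in the frame of dial_axis above 0.02 m and velocity of joint dial between -0.15 and 0.15 rad/s and value of joint locking_arm below 0.4 rad), for 0.3 s.
4. the locking arm is at its open stop, pointer still on the green dot (y of mark_green in the frame of dial_axis between -0.009 and 0.009 m and x of mark_green in the frame of dial_axis above 0.02 m and velocity of joint dial between -0.15 and 0.15 rad/s and value of joint locking_arm above 1.85 rad), for 0.2 s.
At the end, for the whole second after the job is handed in: the locking arm rests within 0.15 rad of its open stop, the dial rests with its pointer line within 9 mm of the green dot's centre, and every bystander stands upright (within 0.25 rad), within 20 mm of where it started (all of step 4 and velocity of joint locking_arm between -0.1 and 0.1 rad/s and distance of each of jar_mid, vialblock_mid, washbottle_mid, beaker_mid, tipbox_mid, tub_mid, counter_mid from where it was at the start of the episode below 0.02 m and angle between each of jar_mid, vialblock_mid, washbottle_mid, beaker_mid, tipbox_mid, tub_mid, counter_mid's own z axis and vertical below 0.25 rad); the robot touches nothing.
It fails at once if a thing standing on the lock box is moved by more than 20 mm or tipped (distance of any of jar_mid, vialblock_mid from where it was at the start of the episode above 0.02 m or angle between any of jar_mid, vialblock_mid's own z axis and vertical above 0.4 rad).
It fails at once if a thing behind the box is moved by more than 20 mm or tipped (distance of any of washbottle_mid, beaker_mid, tipbox_mid from where it was at the start of the episode above 0.02 m or angle between any of washbottle_mid, beaker_mid, tipbox_mid's own z axis and vertical above 0.4 rad).
It fails at once if a thing beside the box is moved by more than 20 mm or tipped (distance of any of tub_mid, counter_mid from where it was at the start of the episode above 0.02 m or angle between any of tub_mid, counter_mid's own z axis and vertical above 0.4 rad).
It also fails if it takes over 72 s, if anything falls off the work surface, if the arm or the gripper's body presses on something with over 40 N, if the wrist force passes 120 N, or if a joint passes its speed limit or range.

## Working session

There is one attempt and no reset: what is moved stays moved. The work goes in short steps, each a Python script; the robot and the scene stay as the last script left them, time stands still between calls to the robot, and variables do not carry over. Pictures are saved under pics/ and viewed, and the job is handed in when it is done.

```bash
ls; mkdir -p pics; python3 - <<'E'
from cell import *
import cv2
print(get_clock(),get_tcp_pos(),get_orientation())
for n in("top","side","wrist"):
    p=read_camera(n); cv2.imwrite(f"pics/{n}0.png",p["pixels"][:,:,::-1]); print(n,p["fx"],p["D"],p["R"],p["t"])
    if n!="wrist":
        for k in ["dial_axis","dial_peg","mark_red","mark_blue","mark_green","mark_yellow","latch_pivot","latch_post","jar_mid","vialblock_mid"]:
            print(k,[( [round(float(v)) for v in d["location"]],round(d["confidence"],2)) for d in pinpoint(p,k)[:2]])
E
```

```text
pics
0.0 [ 0.14913493 -0.63207662  0.23032936] [-3.13981826e+00  1.06606709e-04  2.31706358e-01]
top 466.13684084902053 [-0.09488075  0.          0.          0.          0.        ] [[-0.14315115 -0.98969991 -0.00135653]
 [-0.96880409  0.14040867 -0.20421566]
 [ 0.20230269 -0.02791949 -0.97892498]] [0.12892571 0.6038805  0.98788007]
dial_axis [([271, 219], 0.91)]
dial_peg [([275, 197], 0.82)]
mark_red [([238, 223], 0.48)]
mark_blue [([299, 201], 0.45), ([436, 223], 0.45)]
mark_green [([254, 197], 0.56)]
mark_yellow [([298, 235], 0.38)]
latch_pivot []
latch_post [([374, 201], 0.84)]
jar_mid [([321, 182], 0.5), ([324, 133], 0.16)]
vialblock_mid [([318, 264], 0.62), ([373, 202], 0.2)]
side 544.122090076263 [0.04362051 0.         0.         0.         0.        ] [[ 0.91440142 -0.4046121  -0.01261314]
 [-0.23397157 -0.50282298 -0.8321216 ]
 [ 0.33034429  0.76384429 -0.55444977]] [-0.54852557  0.23570509  0.96089536]
dial_axis [([369, 244], 0.72), ([314, 372], 0.64)]
dial_peg [([268, 192], 0.93)]
mark_red []
mark_blue [([370, 243], 0.67), ([253, 205], 0.43)]
mark_green []
mark_yellow [([274, 216], 0.49), ([243, 225], 0.39)]
latch_pivot []
latch_post [([299, 259], 0.87)]
jar_mid [([313, 224], 0.63), ([277, 279], 0.25)]
vialblock_mid [([215, 241], 0.7), ([300, 258], 0.46)]
wrist 296.83130719987076 [-0.00550109  0.          0.          0.          0.        ] [[ 2.29270087e-01 -9.73362804e-01 -2.79667726e-04]
 [-9.26573785e-01 -2.18337191e-01  3.06251355e-01]
 [-2.98154740e-01 -6.99551420e-02 -9.51950644e-01]] [-0.64976406 -0.0406264   0.38073536]
```

View pics/top0.png

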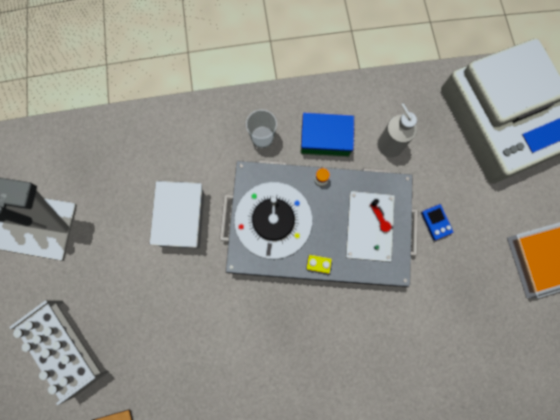

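View pics/side0.png

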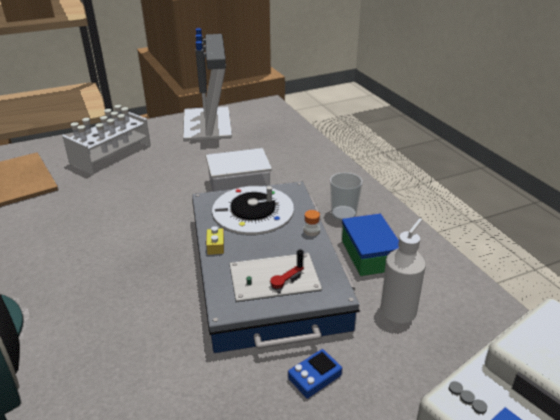

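```bash
python3 - <<'E'
import cv2
i=cv2.imread("pics/top0.png")[150:300,210:430]
cv2.imwrite("pics/top0c.png",cv2.resize(i,None,fx=3.6,fy=3.6,interpolation=cv2.INTER_CUBIC))
E
```

```text
(no output)
```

View pics/top0c.png

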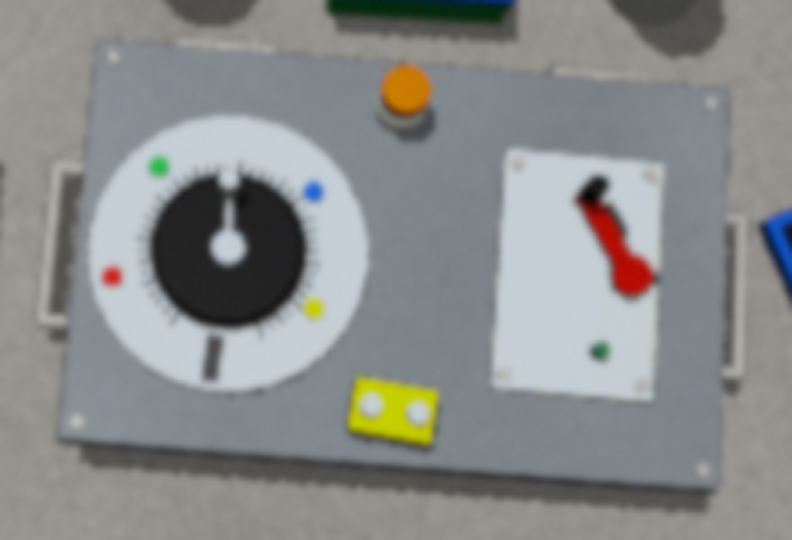

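The top view shows the dial on the left, with its pointer up and dots red at (241,227), green (254,196), blue (297,203) and yellow (297,236). On the right are the arm pivot at (385,226), the post at (375,203) and the green pin at (376,247). Next I'll segment the dots and work out their positions.

```bash
cat > h.py <<'E'
from cell import *
import cv2, numpy as np
def ray(p,uv,z):
    K=np.array([[p["fx"],0,p["cx"]],[0,p["fy"],p["cy"]],[0,0,1.]])
    n=cv2.undistortPoints(np.array([[uv]],float),K,np.array(p["D"],float))[0,0]
    R=np.array(p["R"]);c=-R.T@np.array(p["t"]);d=R.T@np.array([n[0],n[1],1]);s=(z-c[2])/d[2]
    return c+s*d
def proj(p,X):
    K=np.array([[p["fx"],0,p["cx"]],[0,p["fy"],p["cy"]],[0,0,1.]])
    return cv2.projectPoints(np.array([X],float),cv2.Rodrigues(np.array(p["R"]))[0],np.array(p["t"],float),K,np.array(p["D"],float))[0][0,0]
def blobs(p,lo,hi,box,smin=90,vmin=60):
    h=cv2.cvtColor(p["pixels"],cv2.COLOR_RGB2HSV)
    m=((h[...,0]>=lo)&(h[...,0]<=hi)&(h[...,1]>smin)&(h[...,2]>vmin)).astype(np.uint8)
    n,l,st,c=cv2.connectedComponentsWithStats(m)
    x0,y0,x1,y1=box
    return [(c[i],st[i,4]) for i in range(1,n) if st[i,4]>=6 and x0<c[i][0]<x1 and y0<c[i][1]<y1]
E
python3 - <<'E'
from h import *
p=read_camera("top"); np.set_printoptions(precision=4,suppress=True)
box=(215,165,420,290)
for nm,lo,hi in(("red",0,6),("red",172,180),("green",45,90),("blue",100,125),("yellow",22,34)):
    for c,a in blobs(p,lo,hi,box): print(nm,c,a,ray(p,c,.0795)[:2])
m=(p["pixels"].min(2)>175).astype(np.uint8)
n,l,st,c=cv2.connectedComponentsWithStats(m)
for i in range(1,n):
    if st[i,4]>20 and 215<c[i][0]<420 and 165<c[i][1]<290: print("white",c[i],st[i],ray(p,c[i],.078)[:2],ray(p,c[i],.093)[:2])
g=cv2.cvtColor(p["pixels"],cv2.COLOR_RGB2GRAY)
d=((g<60)).astype(np.uint8); n,l,st,c=cv2.connectedComponentsWithStats(d)
for i in range(1,n):
    if st[i,4]>20 and 215<c[i][0]<420 and 165<c[i][1]<290: print("dark",c[i],st[i],ray(p,c[i],.09)[:2])
print("pivot",ray(p,(385,226),.09)[:2],"post",ray(p,(374,201),.106)[:2],"peg",ray(p,(275,197),.106)[:2],"pin",ray(p,(376.3,247.5),.09)[:2])
print("peg0",pinpoint(p,"dial_peg")[0],"cam",-np.array(p["R"]).T@np.array(p["t"]))
# plate ellipse: white outer contour fit
w=((g>150)).astype(np.uint8); w[:, :225]=0; w[:,320:]=0; w[:170]=0; w[265:]=0
cs,_=cv2.findContours(w,cv2.RETR_EXTERNAL,cv2.CHAIN_APPROX_NONE)
k=max(cs,key=cv2.contourArea); e=cv2.fitEllipse(cv2.convexHull(k)); print("ellipse",e,cv2.contourArea(k))
P=np.array([ray(p,q[0],.078)[:2] for q in cv2.convexHull(k).astype(float)])
A=np.c_[2*P,np.ones(len(P))];s=np.linalg.lstsq(A,(P**2).sum(1),rcond=None)[0];print("circle",s[:2],np.sqrt(s[2]+s[0]**2+s[1]**2))
E
```

```text
red [381.4455 219.5782] 211 [ 0.5413 -0.1889]
red [240.5 226.5] 16 [0.5708 0.121 ]
green [253.75 195.75] 20 [0.6352 0.0829]
green [376.2857 247.    ] 7 [ 0.4832 -0.1663]
blue [296.5926 202.7407] 27 [ 0.6058 -0.0089]
yellow [296.7083 235.    ] 24 [0.5346 0.0019]
yellow [318.6817 263.955 ] 333 [ 0.4653 -0.0356]
white [272.9452 219.5613] [ 235  183   77   75 2446] [0.5762 0.0483] [0.5736 0.0487]
white [368.194  227.3847] [ 347  192   47   69 2376] [ 0.5286 -0.1569] [ 0.5268 -0.1535]
white [272.881  218.0238] [270 214   7   8  42] [0.5796 0.048 ] [0.577  0.0483]
dark [273.0629 220.1045] [ 253  200   41   40 1177] [0.5729 0.0485]
dark [374.7736 205.283 ] [371 200   9  11  53] [ 0.5734 -0.1776]
pivot [ 0.5248 -0.1913] post [ 0.5802 -0.1737] peg [0.6197 0.0375] pin [ 0.4813 -0.1637]
peg0 {'location': [275.3, 198.1], 'confidence': 0.78} cam [0.4036 0.0704 1.0906]
ellipse ((272.7589111328125, 219.68118286132812), (77.41250610351562, 78.77916717529297), 84.32211303710938) 4696.5
circle [0.5773 0.0486] 0.08669707668727597
```

```bash
python3 - <<'E'
from h import *
np.set_printoptions(precision=3,suppress=True)
p=read_camera("wrist");c=-np.array(p["R"]).T@np.array(p["t"]);print("wristcam rel tcp",c-get_tcp_pos())
p=read_camera("top")
A=np.array([.5773,.0486])
for k in ["washbottle_mid","jar_mid","vialblock_mid"]: 
    d=pinpoint(p,k); print(k,d[0] if d else None, ray(p,d[0]["location"],{"w":.095,"j":.0925,"v":.0865}[k[0]])[:2] if d else "")
b=ray(p,(269.2,249.2),.078)[:2]-A;print("bar ang",np.degrees(np.arctan2(-b[1],-b[0])))
for off in (0,np.pi,-np.pi):
  for ph in range(-75,111,30):
    f=np.radians(ph);q=inverse_kinematics([A[0]+.036*np.cos(f),A[1]+.036*np.sin(f),.097],[np.pi,0,f+off]);print(off,ph,q)
print(inverse_kinematics([.5,.05,.32],[np.pi,0,0]))
E
```

```text
wristcam rel tcp [0.076 0.018 0.143]
washbottle_mid {'location': [397.2, 133.1], 'confidence': 0.67} [ 0.73  -0.259]
jar_mid {'location': [319.6, 177.9], 'confidence': 0.64} [ 0.651 -0.067]
vialblock_mid {'location': [317.2, 266.2], 'confidence': 0.81} [ 0.461 -0.031]
bar ang -14.83427937519903
0 -75 [-0.847  0.827  1.112  1.908 -0.893  1.01  -2.203]
0 -45 [ 0.075  0.568 -0.223  1.806  0.169  0.785 -2.59 ]
0 -15 [ 0.191  0.614 -0.418  1.77   0.324  0.826 -2.213]
0 15 [ 0.252  0.647 -0.547  1.76   0.428  0.855 -1.8  ]
0 45 [ 0.295  0.666 -0.646  1.775  0.507  0.873 -1.368]
0 75 [ 0.336  0.673 -0.725  1.809  0.566  0.879 -0.916]
0 105 [ 0.316  0.632 -0.688  1.856  0.527  0.843 -0.377]
3.141592653589793 -75 [ 0.418  0.644 -0.668  1.825  0.516  0.853 -0.24 ]
3.141592653589793 -45 [ 0.446  0.696 -0.745  1.781  0.588  0.901  0.223]
3.141592653589793 -15 [ 0.456  0.739 -0.811  1.753  0.649  0.94   0.683]
3.141592653589793 15 [ 0.587  0.913 -1.114  1.739  0.917  1.108  0.998]
3.141592653589793 45 [ 0.646  1.083 -1.335  1.754  1.113  1.278  1.375]
3.141592653589793 75 [ 0.643  1.065 -1.334  1.791  1.105  1.26   1.867]
3.141592653589793 105 [-0.982  0.807  1.113  1.94  -0.885  0.992 -2.321]
-3.141592653589793 -75 [ 0.418  0.644 -0.668  1.825  0.516  0.853 -0.24 ]
-3.141592653589793 -45 [ 0.446  0.696 -0.745  1.781  0.588  0.901  0.223]
-3.141592653589793 -15 [ 0.456  0.739 -0.811  1.753  0.649  0.94   0.683]
-3.141592653589793 15 [ 0.587  0.913 -1.114  1.739  0.917  1.108  0.998]
-3.141592653589793 45 [ 0.646  1.083 -1.335  1.754  1.113  1.278  1.375]
-3.141592653589793 75 [ 0.643  1.065 -1.334  1.791  1.105  1.26   1.867]
-3.141592653589793 105 [-0.982  0.807  1.113  1.94  -0.885  0.992 -2.321]
[ 0.558  0.229 -0.831  1.809  0.182  1.182 -1.9  ]
```

```bash
python3 - <<'E'
from h import *
np.set_printoptions(precision=3,suppress=True)
move_j([-.08,.468,0,1.603,0,1.071,-1.7]); print(get_clock(),get_tcp_pos(),get_orientation())
servo_line([.49,.045,.26],[np.pi,0,-.0],max_speed=.2); print(get_clock(),get_tcp_pos(),get_orientation(),get_joints())
p=read_camera("wrist"); cv2.imwrite("pics/w1.png",p["pixels"][:,:,::-1])
for k in ["dial_axis","dial_peg","mark_red","mark_blue","mark_green","latch_post","latch_pivot"]:
    d=pinpoint(p,k); print(k,[(x["location"],x["confidence"]) for x in d[:1]])
    if d: print(ray(p,d[0]["location"],{"d":.09,"m":.0795,"l":.106}[k[0]] if k!="dial_peg" else .106)[:2])
for nm,lo,hi in(("red",0,6),("red",172,180),("green",45,90),("blue",100,125),("yellow",22,34)):
    for c,a in blobs(p,lo,hi,(0,0,560,420)): print(nm,c,a,ray(p,c,.0795)[:2])
E
```

```text
4.3917 [0.65  0.017 0.231] [ 3.141  0.    -0.051]
5.3667 [0.491 0.045 0.26 ] [ 3.142 -0.001 -0.001] [-0.118  0.172 -0.046  1.945  0.009  1.023 -1.739]
dial_axis [([284.4, 112.1], 0.81)]
[0.573 0.047]
dial_peg [([290.2, 68.8], 0.95)]
[0.61  0.041]
mark_red [([213.0, 114.7], 0.42)]
[0.57  0.121]
mark_blue [([339.4, 78.6], 0.44)]
[ 0.605 -0.008]
mark_green [([247.4, 45.2], 0.66)]
[0.635 0.083]
latch_post [([518.5, 106.5], 0.57)]
[ 0.577 -0.175]
latch_pivot [([513.8, 162.5], 0.67)]
[ 0.524 -0.183]
red [507.705 144.038] 1072 [ 0.54  -0.192]
red [213.205 114.246] 122 [0.571 0.121]
green [247.041  44.517] 145 [0.635 0.083]
green [476.8   198.636] 55 [ 0.48  -0.171]
blue [339.958  77.622] 143 [ 0.605 -0.009]
blue [558.167 156.417] 12 [ 0.527 -0.25 ]
blue [557.286 163.786] 14 [ 0.519 -0.252]
blue [557.429 169.643] 14 [ 0.513 -0.254]
blue [557.19  176.095] 21 [ 0.505 -0.255]
blue [557.714 180.714] 7 [ 0.5   -0.257]
yellow [326.277 150.464] 112 [0.533 0.002]
yellow [356.239 211.725] 1191 [ 0.464 -0.035]
```

View pics/w1.png

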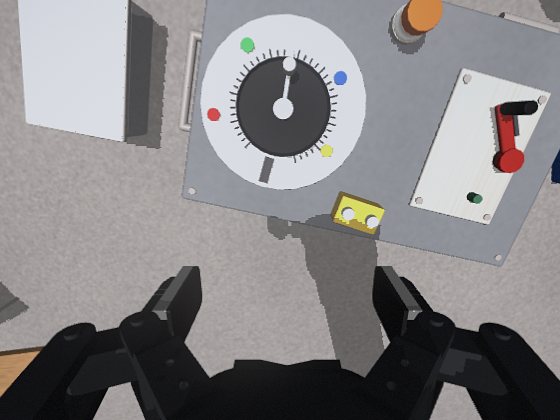

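The wrist view agrees with the top view on all the dots, to within 1 mm. The hub cap is at (283,108) and the peg top at (289,64). I'll refine the axis and peg positions from this view.

```bash
python3 - <<'E'
from h import *
np.set_printoptions(precision=4,suppress=True)
p=read_camera("wrist")
m=(p["pixels"].min(2)>150).astype(np.uint8)
n,l,st,c=cv2.connectedComponentsWithStats(m)
for i in range(1,n):
    if st[i,4]>20 and 190<c[i][0]<370 and c[i][1]<195: print("white",c[i],st[i],ray(p,c[i],.093)[:2])
g=cv2.cvtColor(p["pixels"],cv2.COLOR_RGB2GRAY)
w=((g>165)).astype(np.uint8); w[:, :198]=0; w[:,370:]=0;w[192:]=0
cs,_=cv2.findContours(w,cv2.RETR_EXTERNAL,cv2.CHAIN_APPROX_NONE)
k=max(cs,key=cv2.contourArea)
P=np.array([ray(p,q[0],.078)[:2] for q in cv2.convexHull(k).astype(float)])
A=np.c_[2*P,np.ones(len(P))];s=np.linalg.lstsq(A,(P**2).sum(1),rcond=None)[0];print("circle",s[:2],np.sqrt(s[2]+s[0]**2+s[1]**2))
for uv in((289.5,64),): print("pegtop",ray(p,uv,.122)[:2])
print("hub",ray(p,(283.3,108),.093)[:2])
i=p["pixels"][30:150,230:350,::-1]; cv2.imwrite("pics/w1c.png",cv2.resize(i,None,fx=5,fy=5,interpolation=cv2.INTER_CUBIC))
E
```

```text
white [273.0279  96.1853] [  184     0   183   208 17106] [0.5862 0.0583]
white [194.      80.8354] [189  41  12  81 158] [0.6001 0.1342]
white [283.5581 102.3535] [273  74  20  44 430] [0.5805 0.0481]
white [196.4375 113.5938] [194 107   6  13  32] [0.5701 0.1346]
white [194.98 134.64] [191 130  11  10  50] [0.5498 0.138 ]
white [197.925 151.9  ] [193 145  10  14  40] [0.5326 0.1366]
white [192.5565 163.0522] [187 153  14  18 115] [0.5211 0.1433]
white [223.3929 167.4643] [220 164   8   8  28] [0.5164 0.1114]
white [241.4762 188.381 ] [238 186   8   6  21] [0.494  0.0935]
circle [0.5762 0.0488] 0.08570949021210335
pegtop [0.6103 0.0426]
hub [0.5753 0.0483]
```

View pics/w1c.png

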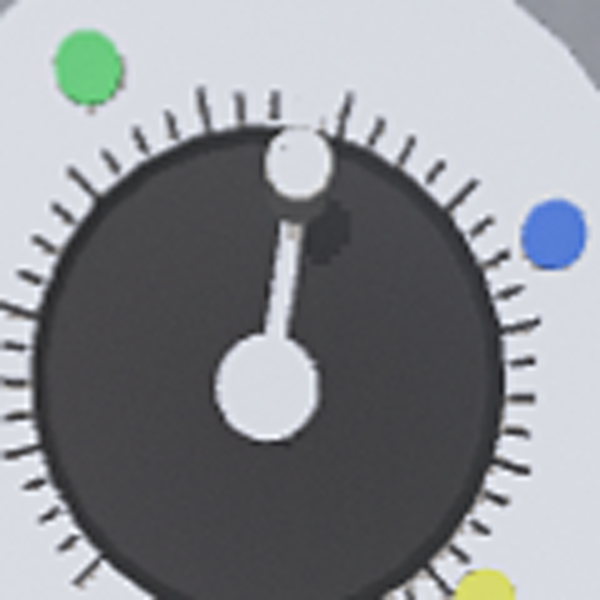

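```bash
cat >> h.py <<'E'
AX=np.array([.576,.0486]);OFF=np.radians(20);Z=.097
def pose(ph,r=.036,z=Z):
    f=np.radians(ph);return [AX[0]+r*np.cos(f),AX[1]+r*np.sin(f),z],[np.pi,0,f+OFF]
def arc(a,b,step=16,v=.04):
    n=int(np.ceil(abs(b-a)/step))
    for q in np.linspace(a,b,n+1)[1:]:
        P,O=pose(q); servo_line(P,O,max_speed=v)
def tell(): 
    t=np.array(get_tcp_pos());d=t[:2]-AX
    print("t%.2f"%get_clock(),"tcp",t,"ang %.1f r %.4f"%(np.degrees(np.arctan2(d[1],d[0])),np.hypot(*d)),"F",np.array(get_force()),"w %.4f"%get_grip_width(),"j7 %.2f"%get_joints()[6])
np.set_printoptions(precision=4,suppress=True)
E
python3 - <<'E'
from h import *
P,O=pose(-9.5,z=.19); servo_line(P,O,max_speed=.2)
P,O=pose(-9.5); print(servo_line(P,O,max_speed=.1,f_stop=8)); tell()
gripper_close(); tell()
p=read_camera("wrist"); cv2.imwrite("pics/w2.png",p["pixels"][:,:,::-1])
E
```

```text
False
t7.75 tcp [0.6121 0.0427 0.0977] ang -9.2 r 0.0366 F [ 0.5957 -0.2517 -0.2602] w 0.0855 j7 -1.54
t8.43 tcp [0.6116 0.0426 0.0973] ang -9.6 r 0.0361 F [0.2513 0.4407 2.0567] w 0.0100 j7 -1.54
```

View pics/w2.png

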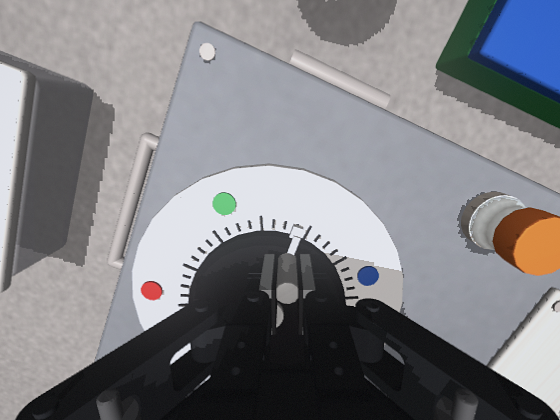

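The peg, at (287,293), is pinched between the pads, and the pointer tip shows at (297,232). Now I'll turn to red.

```bash
python3 - <<'E'
from h import *
arc(-9.5,94); tell(); sleep(.6); tell()
p=read_camera("wrist"); cv2.imwrite("pics/w3.png",p["pixels"][:,:,::-1])
p=read_camera("top"); cv2.imwrite("pics/t3.png",cv2.resize(p["pixels"][165:280,220:340,::-1],None,fx=5,fy=5,interpolation=2))
E
```

```text
t11.34 tcp [0.5743 0.0837 0.0972] ang 92.7 r 0.0351 F [ 3.1029 -4.8129  4.6841] w 0.0097 j7 -0.10
t11.94 tcp [0.5743 0.0837 0.0971] ang 92.8 r 0.0351 F [ 2.7394 -5.1425  3.9674] w 0.0097 j7 -0.10
```

View pics/w3.png

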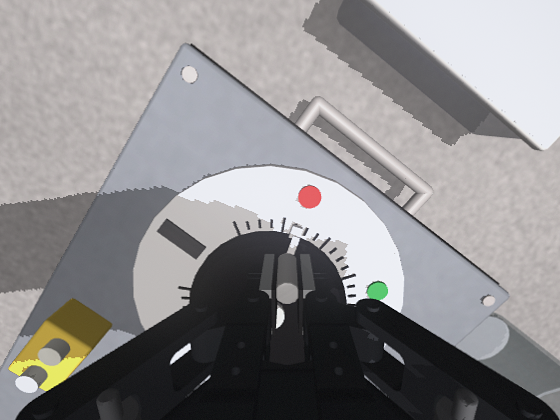

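View pics/t3.png

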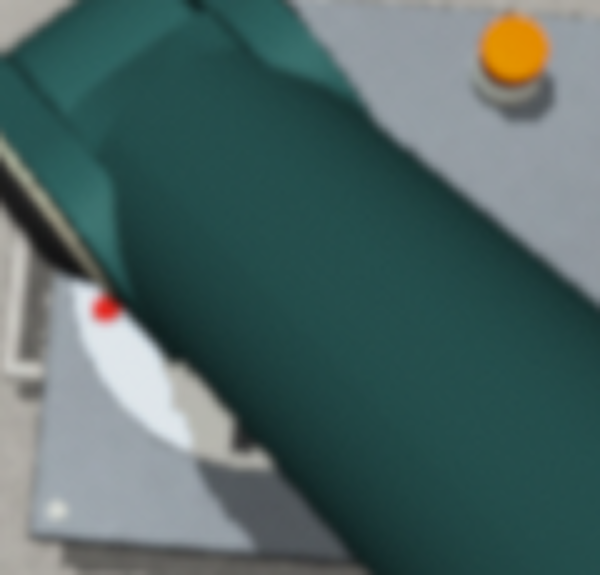

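The wrist view shows the pointer tip at (297,231) and the red dot at (309.5,197). I'll check the geometry.

```bash
cat >> h.py <<'E'
def check(name,lo,hi):
    p=read_camera("wrist")
    g=p["pixels"].min(2).astype(int)
    # pointer tip: bright low-saturation blob on the disc between pads and rim
    m=(g>150).astype(np.uint8); m[:222]=0;m[262:]=0;m[:,:262]=0;m[:,335:]=0
    cv2.imwrite("pics/chk_%s.png"%name,cv2.resize(p["pixels"][170:320,200:400,::-1],None,fx=4,fy=4,interpolation=2))
    out=[]
    for c,a in blobs(p,lo,hi,(100,120,450,330)):
        out.append(c); d=ray(p,c,.0795)[:2]-AX; print(name,c,a,"world ang %.1f r %.4f"%(np.degrees(np.arctan2(d[1],d[0])),np.hypot(*d)))
    return p
def ptr(p,uvs):
    for uv in uvs:
        d=ray(p,uv,.09)[:2]-AX; print("ptr",uv,"ang %.1f r %.4f"%(np.degrees(np.arctan2(d[1],d[0])),np.hypot(*d)))
E
python3 - <<'E'
from h import *
p=check("red",172,180); ptr(p,[(297.5,231),(293,247)])
print(ray(p,(288,293),.122)[:2]-AX)
E
```

```text
red [309.346  196.6187] 396 world ang 93.9 r 0.0726
ptr (297.5, 231) ang 94.8 r 0.0548
ptr (293, 247) ang 93.7 r 0.0450
[-0.0021  0.036 ]
```

View pics/chk_red.png

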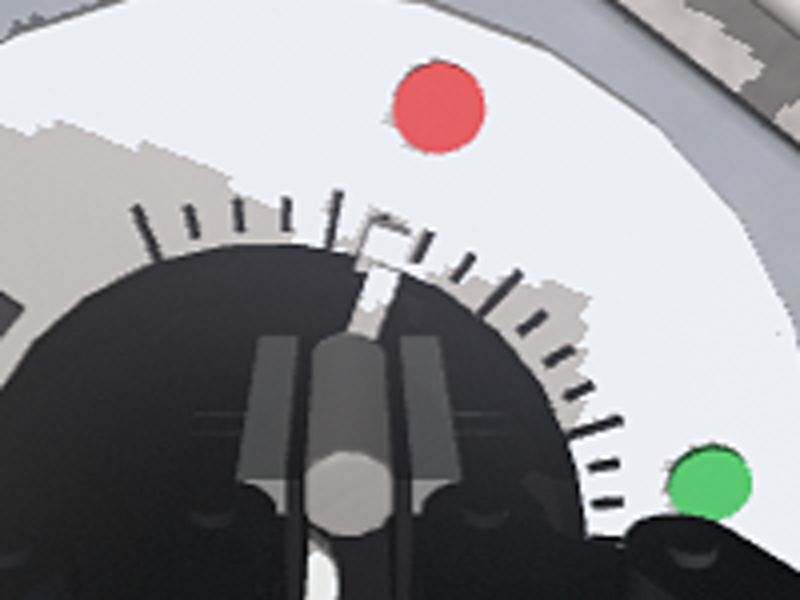

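The pointer is on red: it sits at about 94°, the dot at 93.9°. Next is blue.

```bash
python3 - <<'E'
from h import *
arc(94,-63.8); tell(); sleep(.6); tell()
p=check("blue",100,125); ptr(p,[(297.5,231),(293,247)])
E
```

```text
t16.34 tcp [0.5921 0.0169 0.0972] ang -63.1 r 0.0355 F [-0.3435 -2.0965  6.4283] w 0.0099 j7 -2.30
t16.94 tcp [0.5921 0.017  0.0972] ang -63.1 r 0.0355 F [-1.0011 -2.7649  6.0903] w 0.0101 j7 -2.30
blue [302.0333 208.8051] 390 world ang -62.7 r 0.0645
ptr (297.5, 231) ang -63.1 r 0.0548
ptr (293, 247) ang -64.1 r 0.0450
```

View pics/chk_blue.png

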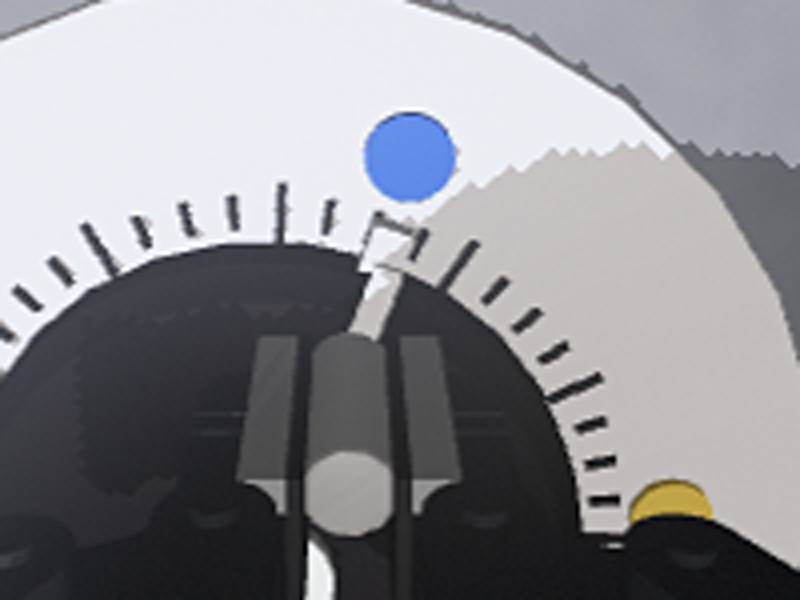

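The pointer is on blue, so green is next. I'll check it before and after letting go.

```bash
python3 - <<'E'
from h import *
arc(-63.8,30.6); tell(); sleep(.6); tell()
p=check("green",45,90); ptr(p,[(297.5,231),(293,247)])
E
```

```text
t19.54 tcp [0.607  0.0669 0.0971] ang 30.6 r 0.0360 F [ 0.6488 -3.9031  5.5065] w 0.0097 j7 -0.99
t20.14 tcp [0.607  0.0669 0.0972] ang 30.5 r 0.0360 F [ 0.4855 -3.1516  6.1516] w 0.0099 j7 -1.00
green [307.9352 203.9819] 386 world ang 30.2 r 0.0686
ptr (297.5, 231) ang 31.8 r 0.0550
ptr (293, 247) ang 30.8 r 0.0452
```

View pics/chk_green.png

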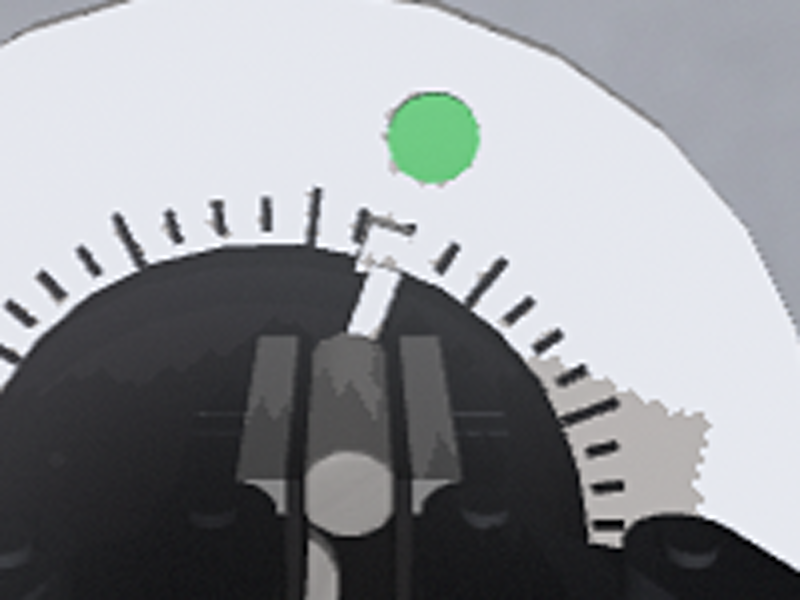

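The pointer is on green to within about 1°. I'll let go, rise straight up, recheck the dial and measure the latch from above.

```bash
python3 - <<'E'
from h import *
let_go(); tell()
P,O=pose(30.6,z=.24); servo_line(P,O,max_speed=.15)
gripper_close()
servo_line([.46,-.07,.26],[np.pi,0,0],max_speed=.2); tell()
p=read_camera("wrist"); cv2.imwrite("pics/w5.png",p["pixels"][:,:,::-1])
for nm,lo,hi in(("green",45,90),("red",0,6),("blue",100,125)):
    for c,a in blobs(p,lo,hi,(0,0,560,300)): print(nm,c,a,ray(p,c,.0795)[:2])
for k,z in (("dial_peg",.106),("latch_post",.106),("latch_pivot",.089)):
    d=pinpoint(p,k); 
    if d: print(k,d[0]["location"],d[0]["confidence"],ray(p,d[0]["location"],z)[:2])
E
```

```text
t20.91 tcp [0.607  0.0669 0.097 ] ang 30.6 r 0.0360 F [-0.3307 -0.6535 -0.0062] w 0.0850 j7 -0.99
t23.93 tcp [ 0.4606 -0.0692  0.2601] ang -134.4 r 0.1649 F [-0.0223 -0.7108  0.0802] w 0.0001 j7 -1.50
green [125.4294   8.1353] 170 [0.6353 0.0833]
red [98.1324 82.0074] 136 [0.571  0.1213]
red [390.      81.7143] 7 [ 0.5715 -0.1729]
red [403.9741 118.0777] 927 [ 0.5366 -0.1912]
blue [224.8742  43.4768] 151 [ 0.6055 -0.0088]
blue [494.0542 129.0813] 1993 [ 0.5258 -0.2878]
dial_peg [134.7, 38.6] 0.9 [0.6039 0.0663]
latch_post [401.6, 72.3] 0.59 [ 0.5768 -0.1742]
latch_pivot [407.8, 132.7] 0.58 [ 0.5223 -0.1933]
```

View pics/w5.png

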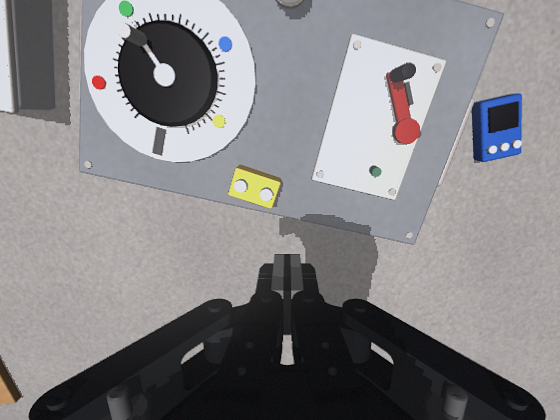

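The pointer still aims at green, at (126,8). The locking arm runs from its pivot at (406,131) to the post at about (402,72), and that gives an arm length of 57 mm, which is plausible. Next I'll descend on the post's clockwise side with the fingers shut.

```bash
cat >> h.py <<'E'
PV=np.array([.5228,-.1928])
def lp(th,z=.099,r=.055):
    f=np.radians(th);return [PV[0]+r*np.cos(f),PV[1]+r*np.sin(f),z],[np.pi,0,f]
E
python3 - <<'E'
from h import *
P,O=lp(-18,.2); servo_line(P,O,max_speed=.15); 
P,O=lp(-18); print(servo_line(P,O,max_speed=.06,f_stop=8)); tell()
p=read_camera("wrist"); cv2.imwrite("pics/w6.png",p["pixels"][:,:,::-1])
p=read_camera("side"); cv2.imwrite("pics/s6.png",cv2.resize(p["pixels"][160:360,160:420,::-1],None,fx=3,fy=3,interpolation=2))
E
```

```text
False
t27.39 tcp [ 0.5753 -0.2099  0.0994] ang -90.1 r 0.2585 F [ 0.5809 -0.733   0.2468] w 0.0001 j7 -1.56
```

View pics/w6.png

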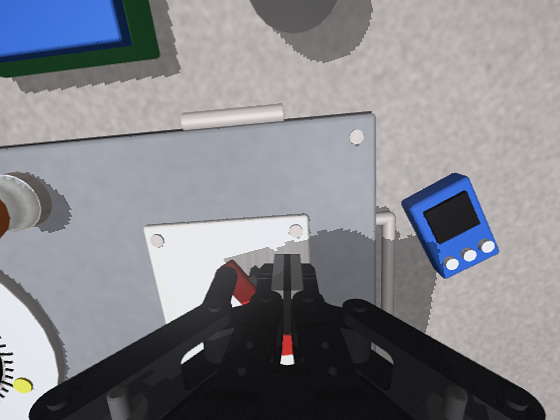

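View pics/s6.png

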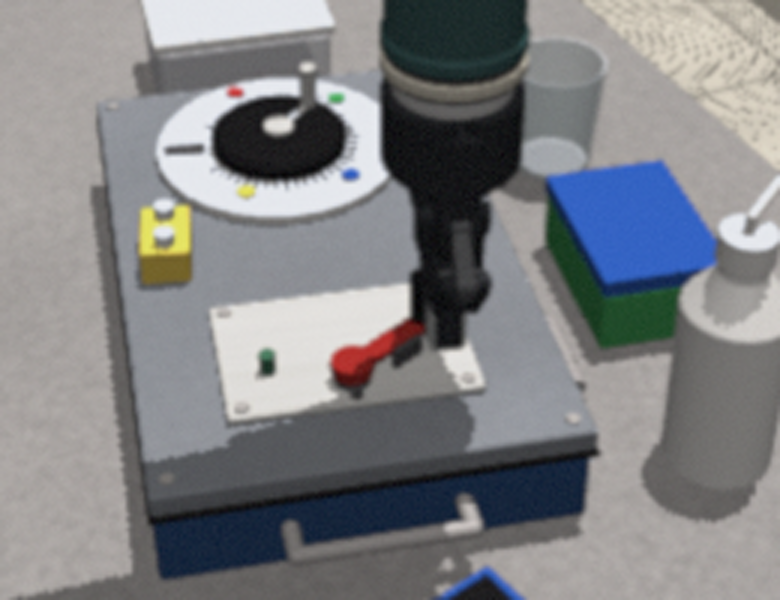

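In the side view the shut fingers stand behind the post on its clockwise side, at (450,330). The dial pointer is on green. Now I'll push.

```bash
python3 - <<'E'
from h import *
for a,b in ((-18,0),(0,15),(15,30),(30,45),(45,60),(60,75),(75,88)):
    P,O=lp(b); s=servo_line(P,O,max_speed=.05,f_stop=25); print(b,s,np.array(get_force()))
    if s: break
tell()
p=read_camera("side"); cv2.imwrite("pics/s7.png",cv2.resize(p["pixels"][160:360,160:420,::-1],None,fx=3,fy=3,interpolation=2))
E
```

```text
0 False [ 0.76   -2.6729  0.2406]
15 False [ 0.9537 -3.3641  0.8956]
30 False [-0.0838 -2.4883  1.1779]
45 False [ 0.9839 -0.9089  0.27  ]
60 False [-0.3582 -0.1029 -0.1246]
75 False [ 0.0911  0.3428 -0.0622]
88 False [ 0.3391 -1.3577  0.7837]
t30.55 tcp [ 0.5251 -0.138   0.0991] ang -105.3 r 0.1934 F [ 0.3391 -1.3577  0.7837] w -0.0001 j7 -0.10
```

View pics/s7.png

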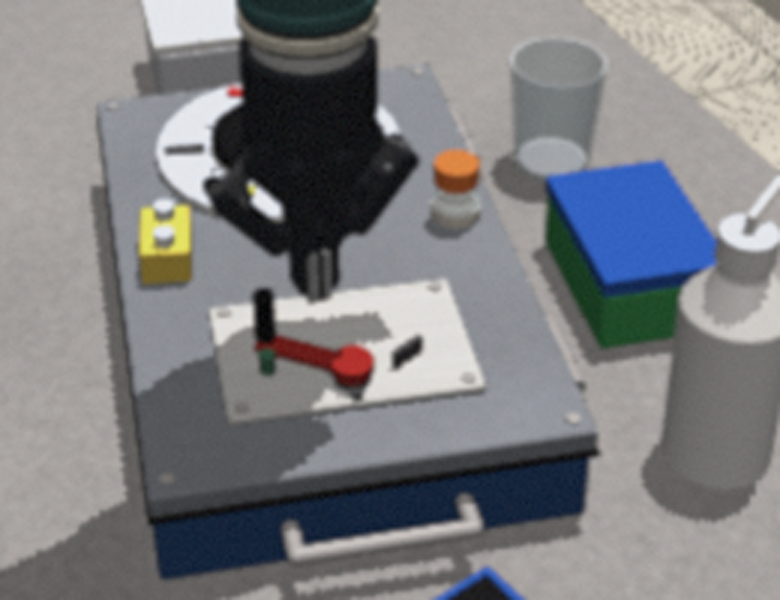

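The arm has snapped round and now rests by the green pin, at (262,345). I'll retreat upward and verify.

```bash
python3 - <<'E'
from h import *
P,O=lp(80); servo_line(P,O,max_speed=.05)
P,O=lp(80,.26); servo_line(P,O,max_speed=.15)
servo_line([.45,-.05,.27],[np.pi,0,0],max_speed=.2); tell()
p=read_camera("wrist"); cv2.imwrite("pics/w8.png",p["pixels"][:,:,::-1])
for k,z in (("dial_peg",.106),("dial_axis",.09),("latch_post",.106),("latch_pivot",.089)):
    d=pinpoint(p,k)
    if d: print(k,d[0]["location"],d[0]["confidence"],ray(p,d[0]["location"],z)[:2])
p2=read_camera("side")
for k,z in (("latch_post",.106),("dial_peg",.106)):
    d=pinpoint(p2,k)
    if d: print("side",k,d[0]["location"],d[0]["confidence"],ray(p2,d[0]["location"],z)[:2])
cv2.imwrite("pics/s8.png",p2["pixels"][:,:,::-1])
E
```

```text
t33.67 tcp [ 0.4501 -0.0501  0.2698] ang -141.9 r 0.1600 F [-0.0574 -0.2134  0.5084] w -0.0000 j7 -1.57
dial_peg [162.8, 22.4] 0.78 [0.6085 0.062 ]
dial_axis [186.6, 67.6] 0.94 [0.5735 0.0492]
latch_post [386.2, 156.7] 0.77 [ 0.4879 -0.1522]
latch_pivot [426.3, 124.4] 0.84 [ 0.5194 -0.1966]
side latch_post [249.5, 263.3] 0.66 [ 0.4904 -0.1501]
side dial_peg [260.3, 185.5] 0.79 [0.6066 0.0779]
```

View pics/w8.png

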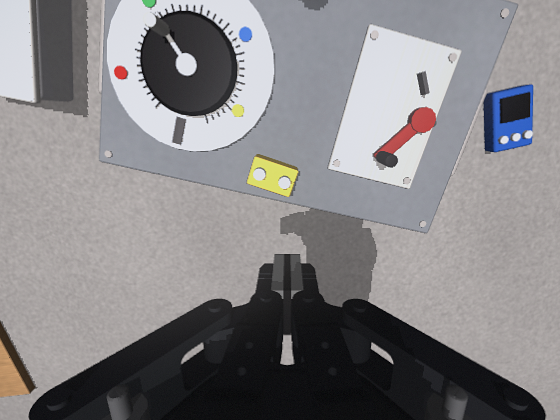

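View pics/s8.png

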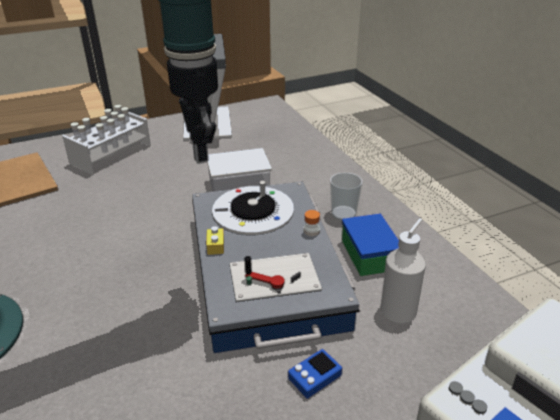

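```bash
python3 - <<'E'
from h import *
p=read_camera("wrist")
cv2.imwrite("pics/w9.png",cv2.resize(p["pixels"][0:110,110:260,::-1],None,fx=5,fy=5,interpolation=2))
m=(p["pixels"].min(2)>150).astype(np.uint8)
for c,a in blobs(p,45,90,(100,-1,300,60)): print(c,a)
E
```

```text
[148.9333   2.5467] 75
```

View pics/w9.png

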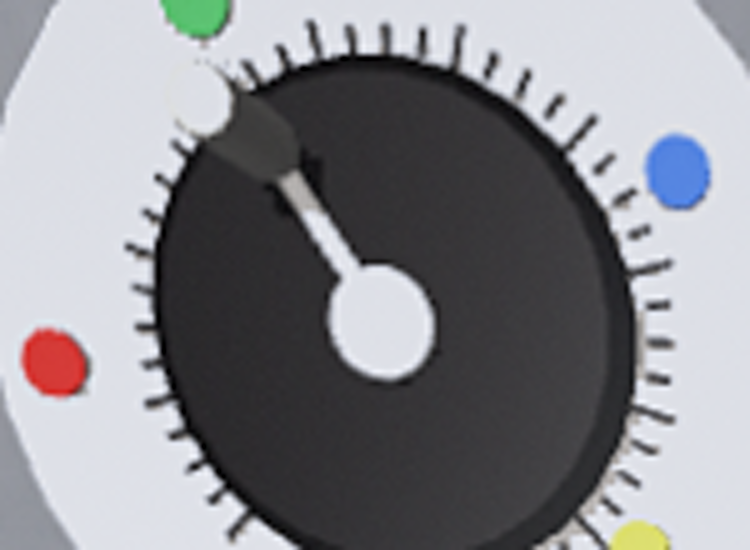

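```bash
python3 - <<'E'
from h import *
p=read_camera("wrist")
a=ray(p,(110+343/5,263/5),.09)[:2];b=ray(p,(110+292/5,183/5),.09)[:2];d=b-a
print("line ang",np.degrees(np.arctan2(d[1],d[0])))
ptr(p,[(110+292/5,183/5)])
G=np.array([.6352,.0831]);u=d/np.hypot(*d);e=G-AX;print("offset via axis",u[0]*e[1]-u[1]*e[0]); e=G-b;print("via point",u[0]*e[1]-u[1]*e[0])
print("pegtop",ray(p,(110+205/5,98/5),.122)[:2]-AX)
E
```

```text
line ang 30.93730338367543
ptr (168.4, 36.6) ang 32.0 r 0.0293
offset via axis -0.000843010298160432
via point -0.0013646649926862438
pegtop [0.0305 0.0176]
```

The pointer line passes about 1 mm from the green dot's centre, so I'm handing the job in.

```bash
python3 - <<'E'
from h import *
close_job(); print(get_clock())
E
```

```text
the job is handed in; nothing more can be done
the job is handed in; nothing more can be done
```

The lock is opened and the job is handed in, at about 34 s of the 72 s allowed. No verdict is reported.

**Dial:** I pinched the peg and turned the dial anticlockwise to red, clockwise to blue, then anticlockwise to green. It rested at least 0.6 s on each dot, and the wrist camera put the pointer within about 1–2° (2 mm or less) each time.

**Locking arm:** I released the peg and pushed the arm's post round from its clockwise side with the fingers shut. It snapped home on its own. Forces were 7 N or less at every reading.

**Last checks:**
- **Pointer:** its line passes about 1 mm from the centre of the green dot; the limit is 9 mm.
- **Arm angle:** the cameras put the arm at about 1.94 rad, against 2.0 at the open stop, and the pictures show it resting at the green pin.
- **Bystanders:** those in the last side picture look upright and unmoved. I compared them by eye only, and did not measure them.
- **Robot:** it was clear of everything when I handed in.

**Disagreements:** two readings from the point-finding network did not fit the rest. The first top-view reading of the peg gave a radius of 44 mm instead of 36, and the last side-view reading was about 1 cm off in y. I used measurements from the wrist-camera pictures instead, which agreed with the sizes given.

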